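# Unscrew the tight cap of a jar and hold it over the mouth

## Task

Take the salt shaker off the jar's cap and stand it upright on the worktop without dropping it, and leave the tumbler, the spice jar and the mug where they are. Then unscrew the tight cap (anticlockwise) while the holder keeps the jar from turning: about a quarter turn, stopping when the threads let go. With the jar staying down in its holder, lift the cap off and finish while still holding it level, about two centimetres above the jar's open mouth.

Things in the scene. Friction and masses are not known exactly. Their poses are not given: they have to be found in the camera images.
- holder: wooden jar holder fixed to the worktop: block 106 x 106 mm, 50 mm high, with two low steel ears (6 mm high) that reach out to 77 mm from its centre along its +y and -y. A square well 66 mm wide, floor 8 mm above the worktop, keeps the jar from turning but not from being lifted. Origin: centre of its underside on the worktop; z up
- jar: square clear glass jar, empty, 64 x 64 mm, loose in the holder's well (about 1 mm play each side), about 0.35 kg. Origin: centre of its underside (8 mm above the worktop); shoulder 93 mm above the origin, round neck 44 mm wide up to the mouth 110 mm above the origin. On the neck are three sloping thread ribs
- jar_mouth (a point): centre of the jar's open mouth (110 mm above the jar's origin), frame as the jar's
- cap: round steel screw cap, 62 mm wide, 19 mm high, 0.06 kg, screwed tight on the jar. Origin: centre of its lower rim, z up; when tight it is 97 mm above the jar's origin (13 mm below the mouth), yaw 0 relative to the jar. Right-hand thread: turned anticlockwise (seen from above) it rises 4 mm per 60 degrees. Fingertips may pass 4 mm below the rim. Lifted before it is free, it takes the jar up
- cap_top (a point): centre of the cap's top, 19 mm above the cap's origin. The cap is free to lift at 66 to 92 degrees of turn from tight (aim for 78); farther, its inner lugs meet the next thread ribs and stop. A rubber seal pushes it up with 15 N when tight, none after 3 mm of rise; the turn takes about 0.3 to 0.6 N m at first. Let go half turned, it stays
- cap_lug (a point): point inside the cap's skirt at one of its three lugs, 28 mm from the axis along the cap's x axis and 3 mm above its rim; when tight it lies along the jar's x axis, so it shows how far the cap has turned
- shaker: salt shaker, round, 44 mm wide at the body (up to 74 mm), 90 mm high with a 34 mm wide top, 0.07 to 0.14 kg, standing on the cap at the start (it may lean by 0.04 rad). Origin: centre of its underside; z up
- glass_tumbler: clear straight-sided glass tumbler, 68 mm wide, 90 mm high, bystander. Origin: centre of its underside
- spice_jar: spice jar with a grey cap, 44 mm wide, 109 mm high, bystander. Origin: centre of its underside
- mug: mug, 78 mm wide, 116 mm with its handle, 101 mm high, bystander. Origin: its underside
Mind the look-alikes: they are no part of the job. Leave any pink look-alike of the shaker alone.

How it is judged:
By the outcome, as a careful person would: the job done as asked, in the order asked, and still so for the second after the job is handed in, while the arm keeps its last pose, push and grip.
It also fails if it takes over 54 s, if anything falls off the work surface, if the arm or the gripper's body presses on something with over 40 N, if the wrist force passes 120 N, or if a joint passes its speed limit or range.

## Robot

A 6-joint arm with a two-finger parallel gripper is mounted at the origin on a cart in front of the work surface, level with it; the furniture and walls round the work are solid. World frame = base frame: x ahead of the robot, y to its left, z up, the work surface at z = 0. Lengths are in m, angles in rad, forces in N, time in s.
With the tool pointing down it reaches from about 0.35 to 0.775 m from the base axis. Payload 5.5 kg.
Tool frame: the origin (TCP) lies at the very end of the fingers, on their centre line; the grasp point (between the pads) lies 19 mm behind it; z points along the fingers, y is the line along which they close (so a half turn about z gives the same grasp; the last joint's range is limited). The gripper opens to 85 mm and grips with 20 to 120 N. Pads are 22 mm wide; open, the fingers measure 114 mm over their backs; the gripper's body (76 mm by 85 mm) begins 54 mm behind the grasp point. The pads swing forward as they close: fully open they stand 13 mm farther back than shut.
Start: joints at [-1.382, 0.313, 0.046, 1.304, 0, 1.431], TCP at [0.186, -0.544, 0.231] pointing down, gripper open.
Joint ranges: [-2.76, 2.76], [-0.86, 1.69], [-1.03, 1.26], [-2.2, 2.34], [-1.47, 1.5], [-3.14, 3.14]. Speed limits (rad/s): [2.57, 2.57, 3.14, 3.14, 3.14, 3.14].

## Interface

Orientations are given as a unit quaternion [w, x, y, z].
In Python, from workcell import get_state, read_camera, calibration, hand_in gives the robot as it stands.
- The arm moves only by the tool drive_tool, never from a script. Its argument "deltas" is a list that holds one entry, the list of rows, each a list of 7 numbers: the closure in counts, from 0 (fully open) to 255 (shut), then the shift along the tool's x, y, z in m, then the turn, a rotation vector about the tool's x, y, z in degrees. A call has 1 to 12 rows; each row is the pose to reach, as a shift and turn from the pose commanded when the call began, along the tool's axes at that moment; what a row does not reach only later rows make up. A row lasts 1/8 s, in which the tool goes at most 62.5 mm and 10.7 degrees, less where a joint would pass 70% of its speed; a pose out of reach is approached as far as the arm can. A call with a gripper value outside its range is refused whole. The fingers move at their own pace and stop on an object; "newtons" is the grip in N (left out, the last holds). Time passes only in rows, so rows that repeat a pose let the fingers close. It gives the time, the measured TCP pose, the force, the opening and the grip force at its end, in the units of the state.
- get_state(): the state, without advancing time (a new reading comes with each control period).
- read_camera(name): name is "scene" or "top" or "wrist"; returns (picture, depth): 420x560x3 uint8, red, green, blue; 420x560 float32, m along the optical axis (not along the pixel's ray), 0 where there is no reading.
- calibration(name): a dict with "mtx" (3x3 intrinsics, pixels), "world_from_camera" (4x4, takes a point from camera to world coordinates). Camera axes: x right, y up, looking along -z (the intrinsics and any distortion apply to the point x, -y, -z); pixel columns grow to the right and rows downward; lengths in m; the calibration is good to about 2 mm. The wrist camera is an equidistant fisheye: a pixel r from the principal point sees the ray r / f radians off the axis. A picture is of the moment at which its call begins: read the wrist's pose just before it. calibration takes no time and is no camera call; for the wrist camera it gives the pose at the moment of the call.
- hand_in(): hands the job in; it is judged then, once.
The state is a dict: "clock": time; "joint_pos": joint angles; "qvel": joint speeds; "tau": joint torques, N m; "tcp_pos": TCP position; "orientation": TCP orientation; "wrist_force": force on the tool from outside, world axes, zero at the start; "ft_torque": the same for the moment, N m; "finger_gap": finger opening in m; "grip_force": force on a finger pad.
Only numpy, scipy, OpenCV 4.12 (cv2) and the standard library are available. Lean on these libraries where they do the work, as an engineer would, in place of code of your own. Each camera call takes 0.05 s, during which the arm holds its last target. There are 200 camera calls.

## Working session

There is one attempt and no reset: what is moved stays moved. The work goes in short steps, Python scripts to look and compute and a tool call to move; the robot and the scene stay as the last step left them, time stands still between calls to the robot, and variables do not carry over. Pictures are saved under pics/ and viewed, at most 11 in all, crops included, and the job is handed in when it is done.

Besides the shell and the picture viewer there is one more tool, called after "Call:" as name(argument=value, ...) on one line, values as JSON. drive_tool: Moves the arm, as the interface text tells. Its arguments: {"type":"object","properties":{"deltas":{"type":"array","items":{"type":"array","items":{"type":"array","items":{"type":"number"}}}},"newtons":{"type":"number"}},"required":["deltas"]}

```bash
mkdir -p pics; ls; python3 - <<'E'
from workcell import *
import cv2,numpy as np
s=get_state();print(s)
ims=[]
for n in("scene","top"):
    p,d=read_camera(n);np.savez(f"{n}0.npz",p=p,d=d);cv2.imwrite(f"pics/{n}0.png",p[:,:,::-1]);c=calibration(n);print(n,c)
E
```

```text
pics
{'clock': 0.0, 'joint_pos': array([-1.38164076e+00,  3.14012658e-01,  4.49481506e-02,  1.30359739e+00,
       -1.09283962e-05,  1.43118953e+00]), 'qvel': array([ 9.14217654e-04, -1.31107736e-03,  7.69738870e-04, -5.81238299e-05,
       -6.88443423e-04, -1.34299067e-03]), 'tau': array([ 9.01628084e-06, -4.80629182e+01,  2.98530918e+01,  1.94419204e-02,
       -7.85575253e-05, -3.06410449e-06]), 'tcp_pos': array([ 0.18553563, -0.54368876,  0.2303893 ]), 'orientation': array([-9.32363837e-04,  9.86519379e-01,  1.63641820e-01, -2.85693420e-05]), 'wrist_force': array([0.19714651, 0.73159673, 0.27206013]), 'ft_torque': array([ 0.01349816, -0.00592064,  0.00910559]), 'grip_force': 0.0, 'finger_gap': 0.08532738211123049}
scene {'mtx': array([[529.06090642,   0.        , 278.45456089],
       [  0.        , 529.06090642, 211.00413567],
       [  0.        ,   0.        ,   1.        ]]), 'world_from_camera': array([[ 6.09459304e-01,  3.59372133e-01, -7.06690191e-01,
        -3.98244838e-01],
       [-7.92817075e-01,  2.77006030e-01, -5.42870837e-01,
        -7.54124823e-01],
       [ 6.64793486e-04,  8.91133733e-01,  4.53740265e-01,
         6.71826470e-01],
       [ 0.00000000e+00,  0.00000000e+00,  0.00000000e+00,
         1.00000000e+00]])}
top {'mtx': array([[404.67238278,   0.        , 279.91364126],
       [  0.        , 404.67238278, 211.18462726],
       [  0.        ,   0.        ,   1.        ]]), 'world_from_camera': array([[ 2.69882635e-04,  9.83947590e-01, -1.78457464e-01,
         3.23675340e-01],
       [-9.99987752e-01,  1.14748060e-03,  4.81448870e-03,
        -2.79571050e-02],
       [ 4.94198104e-03,  1.78453979e-01,  9.83935849e-01,
         1.12560853e+00],
       [ 0.00000000e+00,  0.00000000e+00,  0.00000000e+00,
         1.00000000e+00]])}
```

View pics/scene0.png

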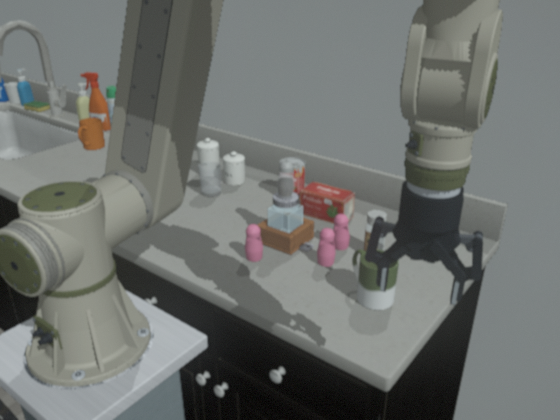

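View pics/top0.png

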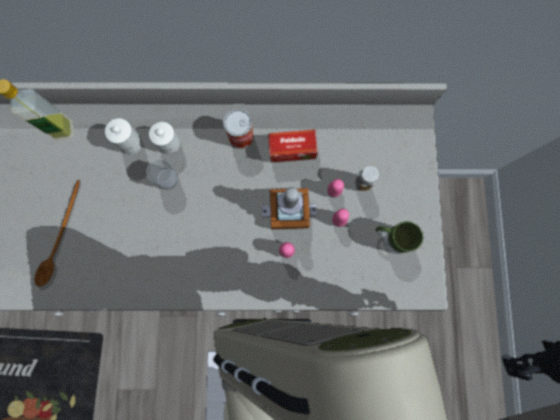

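The scene view shows the grey shaker on the cap, jar and brown holder at about (287,190). In the top view it is at (291,197).

Things that could be taken for the shaker, by top pixel:
- Pink look-alikes at (287,250), (336,187) and (342,217).
- The spice jar with a grey cap at (368,177).
- White canisters at (120,135) and (163,137).

The mug is at (405,237) and the tumbler at (162,175). I choose the grey one on the jar.

```bash
cat > h.py <<'E'
from workcell import *
import cv2,numpy as np
def ray(n,u,v,c=None):
    c=c or calibration(n);K=c["mtx"];T=c["world_from_camera"]
    x=(u-K[0,2])/K[0,0];y=(v-K[1,2])/K[1,1]
    if n=="wrist":
        t=np.hypot(x,y);k=np.sin(t)/max(t,1e-9);d=np.array([x*k,-y*k,-np.cos(t)])
    else: d=np.array([x,-y,-1.])
    return T[:3,3],T[:3,:3]@d
def onz(n,u,v,z,c=None):
    o,d=ray(n,u,v,c);return o+d*(z-o[2])/d[2]
def proj(n,P,c=None):
    c=c or calibration(n);K=c["mtx"];T=c["world_from_camera"]
    q=T[:3,:3].T@(np.asarray(P,float)-T[:3,3]);q=q*[1,-1,-1]
    if n=="wrist":
        r=np.hypot(q[0],q[1]);t=np.arctan2(r,q[2]);q=np.array([q[0]/r*t,q[1]/r*t,1])
    else:q=q/q[2]
    return (K@q)[:2]
E
python3 - <<'E'
from h import *
t=np.load("top0.npz");p=t["p"];d=t["d"]
hsv=cv2.cvtColor(p,cv2.COLOR_RGB2HSV)
m=cv2.inRange(hsv,(3,100,40),(20,255,255));m[:180]=0;m[235:]=0;m[:,:255]=0;m[:,325:]=0
pts=cv2.findNonZero(m);r=cv2.minAreaRect(pts);print(r)
c=np.array([onz("top",*q,0.05) for q in cv2.boxPoints(r)]);print(c,c.mean(0))
for nm,u,v,z in[("mug",405,237,.1),("spice",369,173,.109),("tumb",163,177,.09),("pinkA",287,250,.08),("pinkB",336,187,.08),("pinkC",342,217,.08),("box",293,146,.05),("red",238,122,.1),("shaker",292,195,.21)]:
    print(nm,onz("top",u,v,z).round(3),d[v,u], (ray("top",u,v)[0]+ray("top",u,v)[1]*d[v,u]).round(3))
a=cv2.resize(p[160:270,240:380],None,fx=4,fy=4,interpolation=2)
s=np.load("scene0.npz")["p"];b=cv2.resize(s[150:270,225:365],None,fx=4,fy=4,interpolation=2)
print(a.shape,b.shape)
im=np.hstack([a[:, :400],b[:440,:400]]);cv2.imwrite("pics/crop0.png",im[:,:,::-1])
E
```

```text
((289.59234619140625, 208.0859832763672), (39.403446197509766, 38.43977355957031), 87.95458984375)
[[ 0.58000543 -0.00528959  0.05      ]
 [ 0.58400346 -0.11017329  0.05      ]
 [ 0.47548048 -0.11262827  0.05      ]
 [ 0.47166994 -0.00957673  0.05      ]] [ 0.52778983 -0.05941697  0.05      ]
mug [ 0.443 -0.352  0.1  ] 1.1257064 [ 0.454 -0.381  0.007]
spice [ 0.609 -0.265  0.109] 1.0568434 [ 0.61  -0.266  0.105]
tumb [0.603 0.275 0.09 ] 1.149576 [0.624 0.299 0.01 ]
pinkA [ 0.412 -0.051  0.08 ] 1.038404 [ 0.411 -0.051  0.086]
pinkB [ 0.579 -0.182  0.08 ] 1.065533 [ 0.577 -0.181  0.089]
pinkC [ 0.498 -0.196  0.08 ] 1.0541627 [ 0.497 -0.195  0.086]
box [ 0.703 -0.07   0.05 ] 1.1026293 [ 0.695 -0.069  0.073]
red [0.753 0.079 0.1  ] 1.0795854 [0.75  0.079 0.105]
shaker [ 0.528 -0.06   0.21 ] 0.93495816 [ 0.527 -0.06   0.212]
(440, 560, 3) (480, 560, 3)
```

View pics/crop0.png

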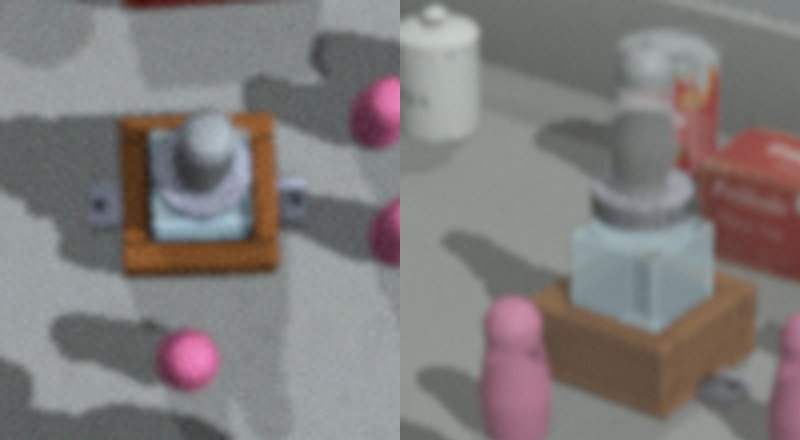

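The close crop confirms the grey shaker stands on the cap, and the pink ones are well apart from it. Moving above it.

Call:
drive_tool(deltas=[[[0,0.03,-0.02,-0.03,0,0,-2],[0,0.08,-0.06,-0.05,0,0,-7],[0,0.13,-0.095,-0.07,0,0,-12],[0,0.18,-0.13,-0.09,0,0,-16],[0,0.23,-0.166,-0.1,0,0,-20],[0,0.28,-0.202,-0.1,0,0,-24],[0,0.33,-0.238,-0.1,0,0,-29],[0,0.38,-0.274,-0.1,0,0,-33],[0,0.43,-0.31,-0.1,0,0,-37],[0,0.465,-0.335,-0.1,0,0,-41],[0,0.48,-0.347,-0.1,0,0,-41],[0,0.48,-0.347,-0.1,0,0,-41]]])

```text
clock: 1.6
tcp_pos: [0.528, -0.0601, 0.3307]
orientation: [-0.0, 0.866, 0.499, -0.001]
wrist_force: [-0.4, 0.4, -0.0]
finger_gap: 0.0853
grip_force: 0.0
```

```bash
cat >> h.py <<'E'
def goto(x,y,z,yaw):
    s=get_state();w,a,b,c=s["orientation"]
    from scipy.spatial.transform import Rotation as R
    M=R.from_quat([a,b,c,w]).as_matrix();yw=np.degrees(np.arctan2(M[1,0],M[0,0]))
    print("tcp",s["tcp_pos"].round(4),"yaw",yw.round(2),"z",M[:,2].round(4),"delta tool",(M.T@(np.array([x,y,z])-s["tcp_pos"])).round(4),"turn z",round(-(yaw-yw),2),"t",s["clock"],"j",s["joint_pos"].round(2),"F",s["wrist_force"].round(1),"gap",s["finger_gap"])
E
python3 - <<'E'
from h import *
goto(.528,-.06,.151,60)
c=calibration("wrist");p,d=read_camera("wrist");np.savez("w1.npz",p=p,d=d);cv2.imwrite("pics/w1.png",p[:,:,::-1]);print(c)
for P in[(.528,-.06,.214),(.528,-.06,.124),(.528,-.06,.05)]:print(proj("wrist",P,c))
E
```

```text
tcp [ 0.528  -0.0601  0.3307] yaw 59.91 z [-1.3e-03 -1.0e-04 -1.0e+00] delta tool [3.000e-04 1.000e-04 1.797e-01] turn z -0.09 t 1.6 j [-0.26  0.22  0.16  1.52 -0.    1.83] F [-0.4  0.4 -0. ] gap 0.08525769184237354
{'mtx': array([[325.1922621 ,   0.        , 280.55490791],
       [  0.        , 325.1922621 , 205.8920591 ],
       [  0.        ,   0.        ,   1.        ]]), 'world_from_camera': array([[ 0.86531359,  0.47956963,  0.14575789,  0.56386891],
       [-0.50122923,  0.82866181,  0.24917636,  0.00509721],
       [-0.00128658, -0.28867381,  0.95742664,  0.47326785],
       [ 0.        ,  0.        ,  0.        ,  1.        ]])}
[282.87519088 201.43242389]
[282.4149663  178.83247501]
[282.17457518 167.17709323]
```

View pics/w1.png

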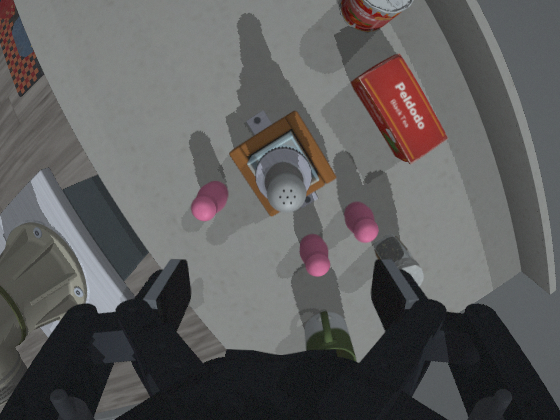

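The wrist view shows the shaker top at about (287,197), the cap rim round (284,172), the holder's corners at (231,155) to (336,180), and the fingertips at (175,280) and (385,280). I'll convert these to positions.

```bash
python3 - <<'E'
from h import *
t=np.load("w1.npz");p=t["p"];d=t["d"];c=calibration("wrist")
print("shaker top",onz("wrist",288,195,.214,c),d[195,288])
hsv=cv2.cvtColor(p,cv2.COLOR_RGB2HSV)
m=cv2.inRange(hsv,(5,110,60),(18,255,255));m[:100]=0;m[225:]=0;m[:,:225]=0;m[:,345:]=0
m=cv2.morphologyEx(m,cv2.MORPH_OPEN,np.ones((3,3)))
q=np.array([onz("wrist",*x[0],.05,c)[:2] for x in cv2.findNonZero(m)])
r=cv2.minAreaRect((q*1000).astype(np.float32));print(r)
# shaker/cap points from depth
U,V=np.meshgrid(range(240,330),range(130,225))
P=[]
for u,v in zip(U.ravel(),V.ravel()):
    if d[v,u]>0:
        o,k=ray("wrist",u,v,c);k=k/ -( (c["world_from_camera"][:3,:3].T@k)[2]);P.append(o+k*d[v,u])
P=np.array(P)
for lo,hi in((.118,.130),(.205,.222)):
    s=P[(P[:,2]>lo)&(P[:,2]<hi)&(np.hypot(P[:,0]-.528,P[:,1]+.06)<.05)]
    print(lo,len(s),cv2.minEnclosingCircle((s[:,:2]*1000).astype(np.float32)),np.median(s[:,2]))
cv2.imwrite("pics/w1c.png",cv2.resize(p[120:230,220:350],None,fx=5,fy=5,interpolation=2)[:,:,::-1])
E
```

```text
shaker top [ 0.53399692 -0.05830413  0.214     ] 0.26962706
((529.9299926757812, -57.98992919921875), (104.17955017089844, 104.68370056152344), 1.8412466049194336)
0.118 953 ((529.7954711914062, -58.51237869262695), 31.50975227355957) 0.12422603458051928
0.205 987 ((532.2529907226562, -58.233154296875), 16.0557918548584) 0.21113201493575845
```

View pics/w1c.png

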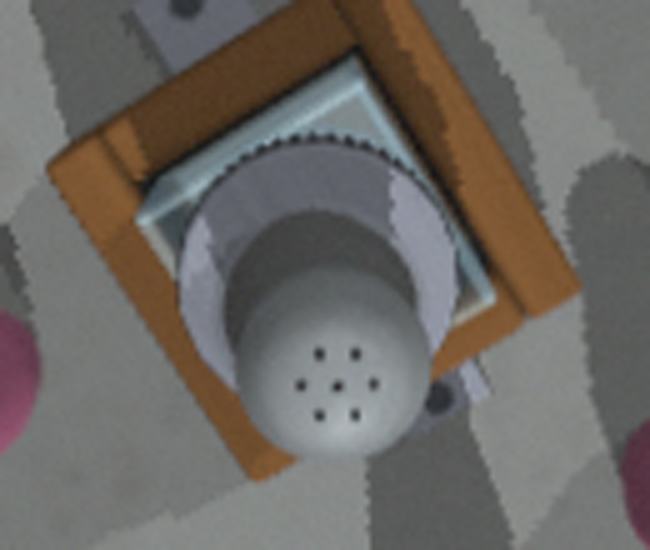

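Call:
drive_tool(deltas=[[[0,0.0037,0.0025,0.02,0,0,-8],[0,0.0037,0.0025,0.05,0,0,-16],[0,0.0037,0.0025,0.09,0,0,-24],[0,0.0037,0.0025,0.13,0,0,-30],[0,0.0037,0.0025,0.16,0,0,-30],[0,0.0037,0.0025,0.175,0,0,-30],[0,0.0037,0.0025,0.182,0,0,-30],[0,0.0037,0.0025,0.182,0,0,-30],[60,0.0037,0.0025,0.182,0,0,-30],[80,0.0037,0.0025,0.182,0,0,-30],[100,0.0037,0.0025,0.182,0,0,-30]]], newtons=20)

```text
clock: 3.02
tcp_pos: [0.5323, -0.0589, 0.1498]
orientation: [0.0, 0.708, 0.706, 0.0]
wrist_force: [0.1, 0.7, -0.4]
finger_gap: 0.0518
grip_force: 0.0
```

Call:
drive_tool(deltas=[[[150,0,0,0,0,0,0],[180,0,0,0,0,0,0],[180,0,0,0,0,0,0],[180,0,0,0,0,0,0],[180,0,0,0,0,0,0]]], newtons=25)

```text
clock: 3.65
tcp_pos: [0.5322, -0.0589, 0.1497]
orientation: [0.0, 0.708, 0.706, 0.0]
wrist_force: [-1.1, 0.3, 5.7]
finger_gap: 0.0409
grip_force: 25.2
```

```bash
python3 - <<'E'
from h import *
goto(.5,.14,.2,90)
p,d=read_camera("scene");q,e=read_camera("wrist");np.savez("s2.npz",p=p,q=q)
a=cv2.resize(p[120:270,215:375],None,fx=2.5,fy=2.5,interpolation=2);b=cv2.resize(q[100:400,120:440],None,fx=1.25,fy=1.25)
cv2.imwrite("pics/s2.png",np.hstack([a,b])[:,:,::-1])
E
```

```text
tcp [ 0.5322 -0.0589  0.1497] yaw 89.84 z [ 9.e-04 -2.e-04 -1.e+00] delta tool [ 0.1988 -0.0327 -0.0503] turn z -0.16 t 3.65 j [-0.26  0.28 -0.21  1.08  0.    1.31] F [-1.1  0.3  5.7] gap 0.040902797525643665
```

View pics/s2.png

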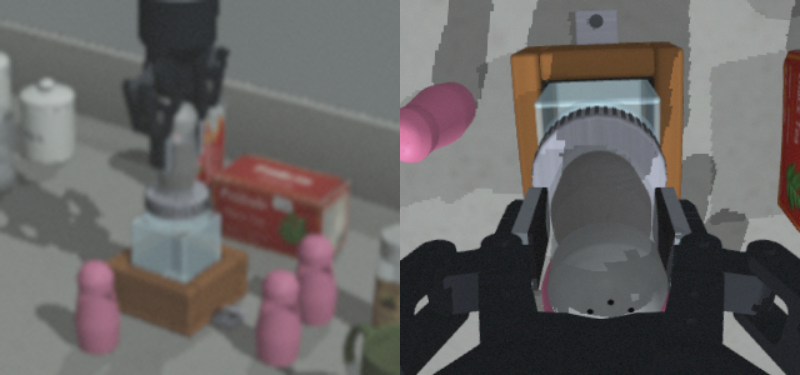

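The pads hold the shaker in both views. I'll lift it a little and check that it holds.

Call:
drive_tool(deltas=[[[180,0,0,-0.003,0,0,0],[180,0,0,-0.01,0,0,0],[180,0,0,-0.025,0,0,0],[180,0,0,-0.04,0,0,0],[180,0,0,-0.05,0,0,0],[180,0,0,-0.05,0,0,0]]], newtons=30)

```text
clock: 4.5
tcp_pos: [0.5327, -0.0591, 0.2006]
orientation: [0.001, 0.708, 0.706, 0.001]
wrist_force: [0.3, -0.9, -0.0]
finger_gap: 0.0406
grip_force: 30.4
```

```bash
python3 - <<'E'
from h import *
goto(.5,.14,.2,90)
p,d=read_camera("scene");q,e=read_camera("wrist");np.savez("s3.npz",p=p,q=q)
a=cv2.resize(p[100:250,215:375],None,fx=2.5,fy=2.5,interpolation=2);b=cv2.resize(q[100:400,120:440],None,fx=1.25,fy=1.25)
cv2.imwrite("pics/s3.png",np.hstack([a,b])[:,:,::-1])
E
```

```text
tcp [ 0.5327 -0.0591  0.2006] yaw 89.84 z [ 2.4e-03 -7.0e-04 -1.0e+00] delta tool [ 0.199  -0.0333  0.0004] turn z -0.16 t 4.5 j [-0.26  0.25 -0.12  1.2  -0.    1.31] F [ 0.3 -0.9 -0. ] gap 0.04064527807797119
```

View pics/s3.png

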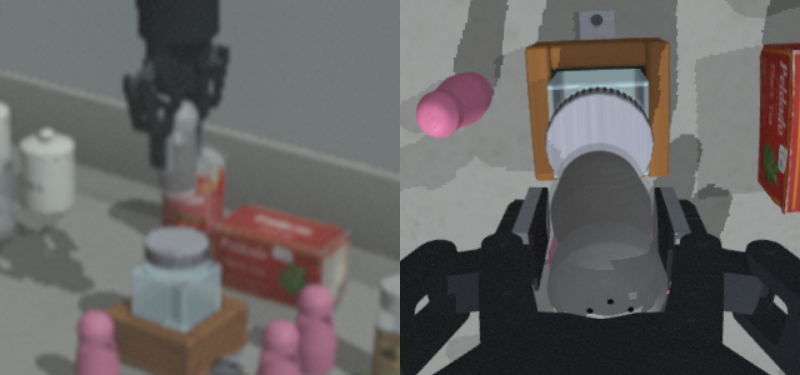

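Only the shaker came up; the cap and jar stayed in the holder. Carrying it to the clear spot at about (0.50, 0.14).

Call:
drive_tool(deltas=[[[180,0.015,-0.003,0,0,0,0],[180,0.045,-0.008,0,0,0,0],[180,0.085,-0.014,0,0,0,0],[180,0.125,-0.021,0,0,0,0],[180,0.165,-0.028,0,0,0,0],[180,0.19,-0.032,0,0,0,0],[180,0.199,-0.033,0.01,0,0,0],[180,0.199,-0.033,0.04,0,0,0],[180,0.199,-0.033,0.08,0,0,0],[180,0.199,-0.033,0.12,0,0,0],[180,0.199,-0.033,0.15,0,0,0],[180,0.199,-0.033,0.16,0,0,0]]])

```text
clock: 6.1
tcp_pos: [0.4972, 0.1395, 0.0366]
orientation: [-0.001, 0.708, 0.706, -0.002]
wrist_force: [-0.2, -0.1, -0.4]
finger_gap: 0.0403
grip_force: 30.6
```

Call:
drive_tool(deltas=[[[180,0,0,0.004,0,0,0],[180,0,0,0.008,0,0,0],[180,0,0,0.011,0,0,0],[180,0,0,0.013,0,0,0],[180,0,0,0.013,0,0,0]]])

```text
clock: 6.72
tcp_pos: [0.4996, 0.1402, 0.0264]
orientation: [0.0, 0.708, 0.706, 0.0]
wrist_force: [0.5, -0.0, -0.8]
finger_gap: 0.0403
grip_force: 30.6
```

Call:
drive_tool(deltas=[[[180,0,0,0.001,0,0,0],[180,0,0,0.0015,0,0,0],[180,0,0,0.0015,0,0,0]]])

```text
clock: 7.1
tcp_pos: [0.4998, 0.1402, 0.0257]
orientation: [0.0, 0.708, 0.706, 0.0]
wrist_force: [-1.3, -1.4, 7.2]
finger_gap: 0.0407
grip_force: 31.2
```

Contact with the worktop. Opening gently, then rising.

Call:
drive_tool(deltas=[[[120,0,0,0,0,0,0],[105,0,0,0,0,0,0],[90,0,0,0,0,0,0],[60,0,0,0,0,0,0],[30,0,0,0,0,0,0],[0,0,0,0,0,0,0],[0,0,0,0,0,0,0],[0,0,0,-0.01,0,0,0],[0,0,0,-0.04,0,0,0],[0,0,0,-0.08,0,0,0],[0,0,0,-0.13,0,0,0],[0,0,0,-0.18,0,0,0]]], newtons=20)

```text
clock: 8.6
tcp_pos: [0.4992, 0.1402, 0.2071]
orientation: [0.0, 0.708, 0.706, 0.0]
wrist_force: [0.6, -0.2, -0.3]
finger_gap: 0.0852
grip_force: 0.0
```

```bash
python3 - <<'E'
from h import *
goto(.530,-.058,.2,45)
p,d=read_camera("scene");q,e=read_camera("wrist");np.savez("s4.npz",p=p,q=q)
a=cv2.resize(p[120:270,190:350],None,fx=2.5,fy=2.5,interpolation=2);b=cv2.resize(q[100:400,120:440],None,fx=1.25,fy=1.25)
cv2.imwrite("pics/s4.png",np.hstack([a,b])[:,:,::-1])
E
```

```text
tcp [0.4992 0.1402 0.2071] yaw 89.84 z [ 6.e-04  0.e+00 -1.e+00] delta tool [-0.1981  0.0313  0.0071] turn z 44.84 t 8.6 j [ 0.12  0.21 -0.15  1.21 -0.    1.69] F [ 0.6 -0.2 -0.3] gap 0.08521423333308457
```

View pics/s4.png

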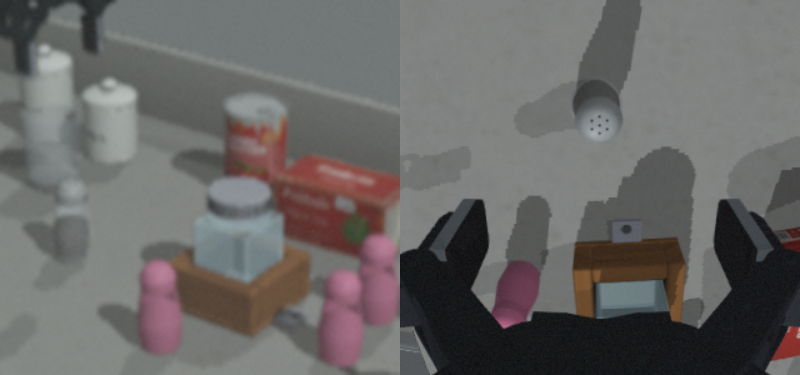

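The shaker stands upright (scene crop about (70,220)) and the cap is now bare. Moving over the cap with the yaw set to 45°.

Call:
drive_tool(deltas=[[[0,-0.02,0.003,-0.01,0,0,4],[0,-0.06,0.009,-0.02,0,0,13],[0,-0.1,0.016,-0.02,0,0,22],[0,-0.14,0.022,-0.02,0,0,31],[0,-0.175,0.028,-0.02,0,0,40],[0,-0.198,0.031,-0.02,0,0,45],[0,-0.198,0.031,-0.02,0,0,45],[0,-0.198,0.031,-0.02,0,0,45]]])

```text
clock: 9.7
tcp_pos: [0.5296, -0.0574, 0.2247]
orientation: [-0.0, 0.924, 0.382, -0.0]
wrist_force: [0.7, 0.2, 0.0]
finger_gap: 0.0855
grip_force: 0.0
```

```bash
cat > meas.py <<'E'
from h import *
def cap(lo,hi,x=.53,y=-.058,R=.045):
    c=calibration("wrist");p,d=read_camera("wrist");T=c["world_from_camera"];P=[]
    for v in range(100,400,1):
        for u in range(140,420,1):
            if d[v,u]>0:
                o,k=ray("wrist",u,v,c);k=k/-((T[:3,:3].T@k)[2]);P.append(o+k*d[v,u])
    P=np.array(P);s=P[(P[:,2]>lo)&(P[:,2]<hi)&(np.hypot(P[:,0]-x,P[:,1]-y)<R)]
    print("cap",len(s),cv2.minEnclosingCircle((s[:,:2]*1000).astype(np.float32)),np.percentile(s[:,2],[10,50,90]).round(4))
    return p,d
E
python3 - <<'E'
from meas import *
p,d=cap(.118,.131)
goto(.530,-.058,.104,45)
E
```

```text
cap 4666 ((530.0763549804688, -57.736167907714844), 31.69533920288086) [0.1231 0.124  0.1249]
tcp [ 0.5296 -0.0571  0.2248] yaw 44.93 z [-2.e-04  3.e-04 -1.e+00] delta tool [-0.0004  0.001   0.1208] turn z -0.07 t 9.75 j [-0.26  0.23 -0.08  1.26  0.    2.1 ] F [-0.9  0.5 -0.2] gap 0.0854980104896709
```

Call:
drive_tool(deltas=[[[0,0,0.0007,0.02,0,0,0],[0,0,0.0007,0.05,0,0,0],[0,0,0.0007,0.08,0,0,0],[0,0,0.0007,0.105,0,0,0],[0,0,0.0007,0.116,0,0,0],[0,0,0.0007,0.12,0,0,0],[0,0,0.0007,0.12,0,0,0],[30,0,0.0007,0.12,0,0,0],[50,0,0.0007,0.12,0,0,0],[50,0,0.0007,0.12,0,0,0]]], newtons=20)

```text
clock: 11.0
tcp_pos: [0.5306, -0.0585, 0.1051]
orientation: [0.0, 0.924, 0.381, 0.0]
wrist_force: [0.0, -0.1, -0.4]
finger_gap: 0.0688
grip_force: 0.0
```

```bash
python3 - <<'E'
from h import *
goto(.530,-.058,.104,45)
p,d=read_camera("scene");q,e=read_camera("wrist")
a=cv2.resize(p[140:240,240:340],None,fx=4,fy=4,interpolation=2);b=cv2.resize(q[100:420,120:440],None,fx=1.25,fy=1.25)
cv2.imwrite("pics/s5.png",np.hstack([a,b])[:,:,::-1])
E
```

```text
tcp [ 0.5306 -0.0585  0.1051] yaw 44.83 z [ 6.e-04 -3.e-04 -1.e+00] delta tool [-0.0001 -0.0008  0.0011] turn z -0.17 t 11.0 j [-0.26  0.31 -0.28  0.98 -0.    2.1 ] F [ 0.  -0.1 -0.4] gap 0.0687692603906941
```

View pics/s5.png

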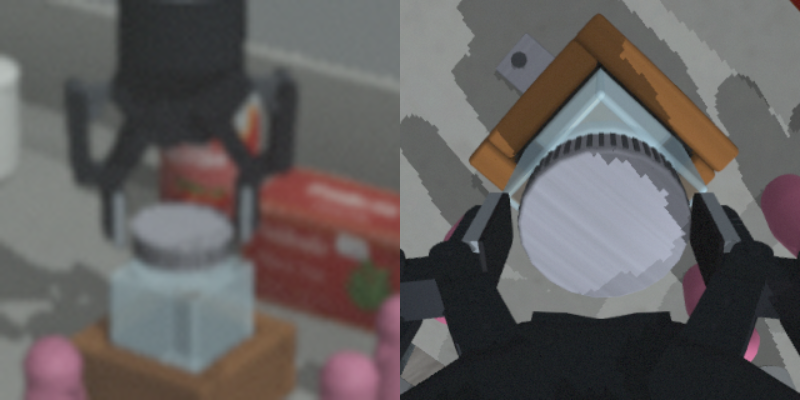

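In the crop the pads straddle the cap evenly, with tips about two-thirds down the skirt. I'll go 3 mm lower and grip.

Call:
drive_tool(deltas=[[[50,0,-0.0005,0.003,0,0,0],[80,0,-0.0005,0.003,0,0,0],[120,0,-0.0005,0.003,0,0,0],[150,0,-0.0005,0.003,0,0,0],[150,0,-0.0005,0.003,0,0,0],[150,0,-0.0005,0.003,0,0,0]]], newtons=70)

```text
clock: 11.85
tcp_pos: [0.5306, -0.0583, 0.1022]
orientation: [0.001, 0.924, 0.381, 0.0]
wrist_force: [0.8, -0.7, 5.4]
finger_gap: 0.0606
grip_force: 74.9
```

Call:
drive_tool(deltas=[[[150,0,0,-0.0003,0,0,-4],[150,0,0,-0.0007,0,0,-10],[150,0,0,-0.0012,0,0,-18],[150,0,0,-0.0017,0,0,-25],[150,0,0,-0.0017,0,0,-25]]], newtons=80)

```text
clock: 12.48
tcp_pos: [0.5296, -0.058, 0.1035]
orientation: [-0.0, 0.82, 0.572, -0.0]
wrist_force: [-0.5, -2.4, 4.4]
finger_gap: 0.0607
grip_force: 85.2
```

```bash
python3 - <<'E'
from meas import *
goto(.530,-.058,.104,45);s=get_state();print(s["ft_torque"].round(2),s["grip_force"])
E
```

```text
tcp [ 0.5296 -0.058   0.1035] yaw 69.77 z [-9.e-04 -1.e-04 -1.e+00] delta tool [ 0.0002  0.0004 -0.0005] turn z 24.77 t 12.475 j [-0.26  0.31 -0.29  0.98 -0.    1.66] F [-0.5 -2.4  4.4] gap 0.06074479167631856
[-0.18  0.33  0.11] 85.18678909284063
```

Low torque, so no slip. Turning the remaining 53°.

Call:
drive_tool(deltas=[[[150,0,0,-0.0004,0,0,-6],[150,0,0,-0.001,0,0,-14],[150,0,0,-0.0015,0,0,-22],[150,0,0,-0.002,0,0,-30],[150,0,0,-0.0025,0,0,-38],[150,0,0,-0.003,0,0,-45],[150,0,0,-0.0033,0,0,-50],[150,0,0,-0.0035,0,0,-53],[150,0,0,-0.0035,0,0,-53],[150,0,0,-0.0035,0,0,-53]]])

```text
clock: 13.72
tcp_pos: [0.5296, -0.0578, 0.1064]
orientation: [-0.001, 0.479, 0.878, -0.0]
wrist_force: [-0.0, -0.9, -1.1]
finger_gap: 0.0608
grip_force: 86.3
```

```bash
python3 - <<'E'
from meas import *
p,d=cap(.115,.14);goto(.530,-.058,.104,122.8);s=get_state();print(s["ft_torque"].round(2),s["grip_force"])
cv2.imwrite("pics/w6.png",np.hstack([cv2.resize(p[100:420,120:440],None,fx=1.25,fy=1.25),cv2.resize(read_camera("scene")[0][140:240,240:340],None,fx=4,fy=4,interpolation=2)])[:,:,::-1])
E
```

```text
cap 16500 ((525.2494506835938, -50.48136520385742), 43.97333526611328) [0.1263 0.1284 0.1295]
tcp [ 0.5297 -0.0579  0.1065] yaw 122.76 z [-9.e-04  2.e-04 -1.e+00] delta tool [-0.0002  0.0002  0.0025] turn z -0.04 t 13.775 j [-0.26  0.3  -0.28  0.98 -0.    0.74] F [-0.9 -0.4 -0.4] gap 0.06045325577677098
[-0.15 -0.15 -0.02] 86.30117723078001
```

View pics/w6.png

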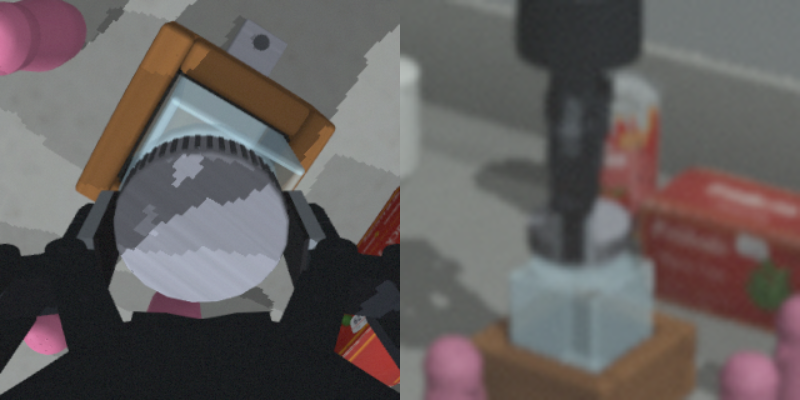

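The brush lines on the cap keep their angle to the fingers, so there was no slip. The turn is 78° and the torque is about zero. I'll lift a little and check the weight.

Call:
drive_tool(deltas=[[[150,0,0,-0.001,0,0,0],[150,0,0,-0.003,0,0,0],[150,0,0,-0.006,0,0,0],[150,0,0,-0.006,0,0,0],[150,0,0,-0.006,0,0,0]]])

```text
clock: 14.45
tcp_pos: [0.53, -0.058, 0.1131]
orientation: [0.0, 0.478, 0.878, -0.0]
wrist_force: [0.3, 0.0, -0.9]
finger_gap: 0.0608
grip_force: 86.3
```

```bash
python3 - <<'E'
from meas import *
goto(.530,-.058,.104,122.8);s=get_state();print(s["ft_torque"].round(2),s["grip_force"])
t=calibration("top")
p,d=read_camera("top"); T=t["world_from_camera"]
# jar shoulder height from scene/wrist depth near a visible corner
c=calibration("wrist");q,e=read_camera("wrist");C=c["world_from_camera"]
for u,v in[(268,168),(272,172),(330,205),(346,215),(250,190),(300,185),(320,200)]:
    o,k=ray("wrist",u,v,c);k=k/-((C[:3,:3].T@k)[2]);print((o+k*e[v,u]).round(4))
E
```

```text
tcp [ 0.53   -0.058   0.1131] yaw 122.84 z [ 0. -0. -1.] delta tool [ 0.     -0.      0.0091] turn z 0.04 t 14.45 j [-0.26  0.3  -0.27  1.   -0.    0.74] F [ 0.3  0.  -0.9] gap 0.060768559107706926
[-0.02 -0.03 -0.  ] 86.3393821392674
[ 0.5011 -0.0266  0.0679]
[ 0.504  -0.0266  0.0719]
[ 0.5429 -0.0243  0.0739]
[ 0.5547 -0.0241  0.074 ]
[ 0.4979 -0.0372  0.0926]
[ 0.523  -0.0254  0.065 ]
[ 0.5355 -0.0246  0.0766]
```

The force shows only the cap's weight. Lifting to 20 mm above the mouth.

Call:
drive_tool(deltas=[[[150,0,0,-0.003,0,0,0],[150,0,0,-0.008,0,0,0],[150,0,0,-0.014,0,0,0],[150,0,0,-0.019,0,0,0],[150,0,0,-0.022,0,0,0],[150,0,0,-0.022,0,0,0],[150,0,0,-0.022,0,0,0],[150,0,0,-0.022,0,0,0]]])

```text
clock: 15.55
tcp_pos: [0.5299, -0.058, 0.1348]
orientation: [-0.0, 0.478, 0.878, -0.0]
wrist_force: [0.2, 0.0, -0.4]
finger_gap: 0.0607
grip_force: 86.3
```

```bash
python3 - <<'E'
from meas import *
p,d=cap(.15,.17,R=.032);goto(.530,-.058,.135,122.8)
a=read_camera("scene")[0]
cv2.imwrite("pics/s7.png",np.hstack([cv2.resize(a[130:270,190:370],None,fx=2.2,fy=2.2,interpolation=2),cv2.resize(p[100:408,120:440],None,fx=1,fy=1)])[:,:,::-1])
E
```

```text
cap 13723 ((529.9603881835938, -57.88444137573242), 31.988454818725586) [0.156  0.1568 0.1577]
tcp [ 0.5299 -0.058   0.1348] yaw 122.84 z [-4.e-04  0.e+00 -1.e+00] delta tool [-0.      0.0001 -0.0002] turn z 0.04 t 15.6 j [-0.26  0.28 -0.24  1.05 -0.    0.74] F [ 0.4  1.1 -1.1] gap 0.06059262230604412
```

View pics/s7.png

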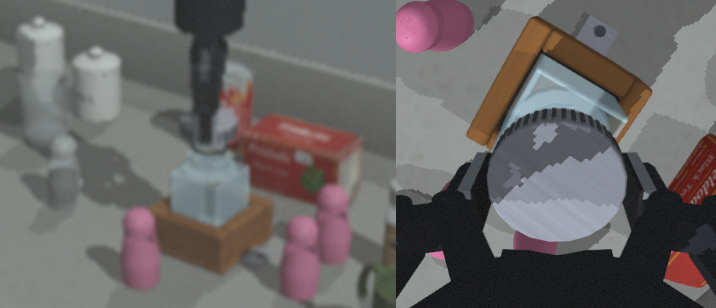

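The cap top is at z = 0.157 and level, which puts the rim about 20 mm above the mouth at 0.118. The jar is down in its holder and the shaker is standing.

```bash
python3 -c "from workcell import *;print(hand_in())"
```

```text
the job is handed in; nothing more can be done
None
```

The job is handed in at about 15.6 s: the shaker stands upright on the worktop, the cap was unscrewed 78° and is held level about 20 mm above the open mouth, the jar is still down in its holder, and the tumbler, spice jar and mug were not touched.

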